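Fit the divider's pivot pin, then key its spring bolt back and hold it

ROBOT

A 7-joint arm with a two-finger parallel gripper is mounted at the origin on the work surface. World frame = base frame: x ahead of the robot, y to its left, z up, the work surface at z = 0. Lengths are in m, angles in rad, forces in N, time in s.
With the tool pointing down it reaches from about 0.425 to 0.875 m from the base axis. Payload 4.7 kg.
Tool frame: the origin (TCP) lies at the very end of the fingers, on their centre line; the grasp point (between the pads) lies 19 mm behind it; x points along the fingers, z is the direction in which the jaws open and shut, and the axes are right-handed (so a half turn about x gives the same grasp; the last joint's range is limited). The gripper opens to 85 mm and grips with 20 to 120 N. Pads are 22 mm wide; open, the fingers measure 114 mm over their backs; the gripper's body (76 mm by 85 mm) begins 54 mm behind the grasp point. The pads swing forward as they close: fully open they stand 13 mm farther back than shut.
Start: joints at [1.309, 0.321, -0.07, 1.45, 0.023, 1.371, -0.057], TCP at [0.177, -0.625, 0.231] pointing down, gripper open.
Joint ranges: [-2.86, 2.86], [-0.3, 2.09], [-1.38, 1.24], [0.06, 2.45], [-1.56, 4.7], [0.09, 2.05], [-2.69, 2.69]. Speed limits (rad/s): [2.57, 2.57, 3.14, 3.14, 3.14, 3.14, 3.14].

INTERFACE

Orientations are given as [roll, pitch, yaw] about the fixed x, y, z axes, in that order (R = Rz(yaw) Ry(pitch) Rx(roll)).
In Python, from plant import * gives the robot as it stands. The module is installed in compiled form; this text tells all that it offers. Calls block until the motion is done:
- reach(position, orientation): joint-space move of the TCP to a pose.
- movel(position, orientation=None, speed=0.15, f_stop=None): straight line of the TCP; orientation=None keeps the orientation; speed is the mean speed in m/s. With f_stop (N) it stops when the force on the tool has changed by that much, and returns True; else False.
- set_joints(angles): joint-space move.
- ungrasp() and grab(grip_force=None): open the fingers fully, or close them until they stop; grip_force is the grip in N (None keeps the last).
- dwell(seconds).
- solve_ik(position, orientation): joint angles nearest the present ones, or None.
- sense(): the state.
- get_image(name): name is "side" or "top"; returns the picture (480x640x3 uint8, red, green, blue); there is no depth.
- get_calibration(name): a dict with "K" (3x3 intrinsics, pixels), "k1" (the pictures are not rectified: a ray, as slopes to the right and down, at radius r is drawn at 1 + k1 r^2 times it, then the intrinsics apply), "origin" and "orientation" of the camera in the world. Camera axes: x right, y up, looking along -z (the intrinsics and any distortion apply to the point x, -y, -z); pixel columns grow to the right and rows downward; lengths in m; the calibration is good to about 2 mm. A picture is of the moment at which its call begins. get_calibration takes no time and is no camera call.
A pose or a line that the arm cannot do raises PlanningError and nothing moves.
- close_job(): hands the job in, once; it reports no verdict.
The state is a dict: "t": time; "joint_positions": joint angles; "dq": joint speeds; "effort": joint torques, N m; "ee_pos": TCP position; "eef_rot": TCP orientation; "wrist_force": force on the tool from outside, world axes, zero at the start; "torque": the same for the moment, N m; "width": finger opening in m.
Only numpy, scipy, OpenCV 4.12 (cv2) and the standard library are available. Lean on these libraries where they do the work, as an engineer would, in place of code of your own. Each camera call takes 0.05 s, during which the arm holds its last target.

TASK

First take the headed brass pin out of its cork rest, stand it fully home and upright in the bore of the divider's pivot bearing, and let go of it. Then take the key from its rest, work it upright past the sticky spring pins until it is fully home in the lock, turn it a quarter turn clockwise (seen from above) and finish still gripping the key and holding it turned against the lock's return spring, so that the bolt stays drawn back. Leave the three tools lying in the drawer where they are.

Things in the scene. Friction and masses are not known exactly. Their poses are not given: they have to be found in the camera images.
- divider_unit: Fixed chrome plate 56 x 206 x 6 mm on the drawer floor (floor top at world z = 0.008). Origin: centre of its underside; z up, y along its length, yaw within 20 deg. At y = -75 mm the brass pivot bearing (30 x 30 mm, top 36 mm above origin); at y = +75 mm the lock (50 x 50 mm, dark case, brass top 48 mm above origin); between them the divider arm, 4 mm thick, top 36 mm above origin.
- pivot_mouth (a point): Centre of the mouth of the round bore in the pivot bearing: bore diameter 10 mm, 30 mm deep, vertical. Axes as divider_unit.
- pivot_seat (a point): Bottom of that bore (30 mm under pivot_mouth); the pin's foot rests here when home. Axes as divider_unit.
- lock_mouth (a point): Centre of the keyway mouth in the lock's top. Vertical slot 26 mm long (along divider_unit's y), 7 mm wide (x), through a fixed top plate 14 mm thick, then on into a turning plug. Two sticky spring pins poke into the slot 3 to 12 mm down: pushing the key past takes roughly 5 to 12 N, and rocking it a little about the vertical helps. Axes as divider_unit.
- lock_seat (a point): Bottom of the keyway, 36 mm under lock_mouth; the key's foot rests here when home. The key can turn only when home, as only then its thin round neck stands in the fixed plate. Axes as divider_unit.
- lock_plug (a joint): Angle of the lock's plug (rad): 0 with the keyway in line with the top plate's slot, growing as the key turns clockwise seen from above; stop at 1.62. A spring drives it back to 0 (about 0.03 N m at 0, 0.1 N m at a quarter turn). The key has about 0.1 rad of play in it. Turning it draws a small bolt out of the divider arm.
- key: Loose steel key, 78 mm tall, 40 to 85 g, upright in its cork rest, foot 22 mm below the rest's top. Origin: centre of its foot; z up the shank, y across the flat, x through the thickness. Bit at the foot: 24 (y) x 5 (x) x 18 mm tall, rounded foot. Neck: round, 5 mm, from 18 to 48 mm up. Bow: flat loop 28 (y) x 8 (x) mm, from 48 to 78 mm up. Alike after a half turn about z.
- key_bow (a point): Centre of the key's bow, 63 mm above its foot: where to pinch it, fingers closing along the key's x. Axes as key.
- pivot_pin: Loose brass pin, 70 mm tall, 35 to 70 g, standing head up in the other cork rest, the foot 22 mm below the rest's top. Origin: centre of its bevelled foot, z up. Shank 8 mm diameter, 44 mm long; above it a round head 14 mm diameter, 26 mm tall.
- pin_head (a point): Centre of the pin's head, 57 mm above its foot: where to pinch it. Axes as pivot_pin.
- key_rest: Fixed cork block 56 x 56 x 30 mm that holds the key upright in a slot; origin: centre of its underside. The two rests may be in either place.
- pin_rest: Fixed cork block 56 x 56 x 30 mm that holds the pin upright in a 9.5 mm square hole; origin: centre of its underside.
- corkscrew: Loose winged corkscrew lying in the drawer, about 180 x 80 mm, 34 mm high. Leave alone. Origin: underside, middle of its bell.
- can_opener: Loose can opener lying in the drawer, about 130 x 40 mm, 12 mm high. Leave alone. Origin: underside, middle.
- church_key: Loose cream church key (bottle opener) lying flat, about 120 x 24 mm, 5 mm high. Leave alone. Origin: underside, middle.
Not all that is in view belongs to the job. What is shaped like the key but green is not meant.

How it is judged:
By the outcome, as a careful person would: the job done as asked, in the order asked, and still so for the second after the job is handed in, while the arm keeps its last pose, push and grip.
It also fails if it takes over 54 s, if anything falls off the work surface, if the arm or the gripper's body presses on something with over 40 N, if the wrist force passes 120 N, or if a joint passes its speed limit or range.

## Working session

There is one attempt and no reset: what is moved stays moved. The work goes in short steps, each a Python script; the robot and the scene stay as the last script left them, time stands still between calls to the robot, and variables do not carry over. Pictures are saved under pics/ and viewed, and the job is handed in when it is done.

```bash
mkdir -p pics; ls
python3 - <<'E'
from plant import *
import cv2
s=sense();print(s)
for n in("top","side"):
    im=get_image(n);cv2.imwrite(f"pics/{n}0.png",im[:,:,::-1]);print(n,get_calibration(n))
E
```

```text
pics
{'t': 0.0, 'joint_positions': array([ 1.30910023,  0.32185733, -0.0700942 ,  1.45166769,  0.02256981,
        1.37081888, -0.05690893]), 'dq': array([ 0.00220496, -0.0002252 ,  0.00154934,  0.00018048,  0.00034425,
        0.00028804,  0.00156748]), 'effort': array([ 8.17907585e-05, -4.93578637e+01, -3.82178351e-01, -3.14335084e+01,
        1.29151123e-02,  1.13783847e-02,  2.99798501e-05]), 'ee_pos': array([ 0.17682348, -0.62492125,  0.23020496]), 'eef_rot': array([-3.10779423,  1.56883189,  1.88041528]), 'wrist_force': array([-1.26864374, -0.12507185, -0.86941887]), 'torque': array([ 0.05339111, -0.02218782, -0.0446621 ]), 'width': 0.0851592622852764}
top {'K': array([[589.43875408,   0.        , 327.75167281],
       [  0.        , 589.43875408, 240.83679278],
       [  0.        ,   0.        ,   1.        ]]), 'k1': -0.042182826306605054, 'origin': array([ 0.39671338, -0.03837804,  1.26622024]), 'orientation': array([ 0.08416486,  0.01543519, -1.59106809])}
side {'K': array([[446.24100722,   0.        , 318.70474818],
       [  0.        , 446.24100722, 232.42322108],
       [  0.        ,   0.        ,   1.        ]]), 'k1': -0.08485603104950161, 'origin': array([0.18523568, 0.48719853, 0.47551581]), 'orientation': array([ 0.98057365, -0.01179235, -2.57753379])}
```

View pics/top0.png

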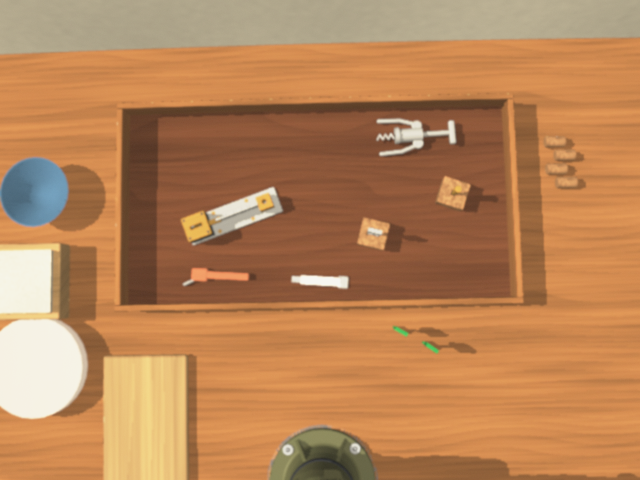

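View pics/side0.png

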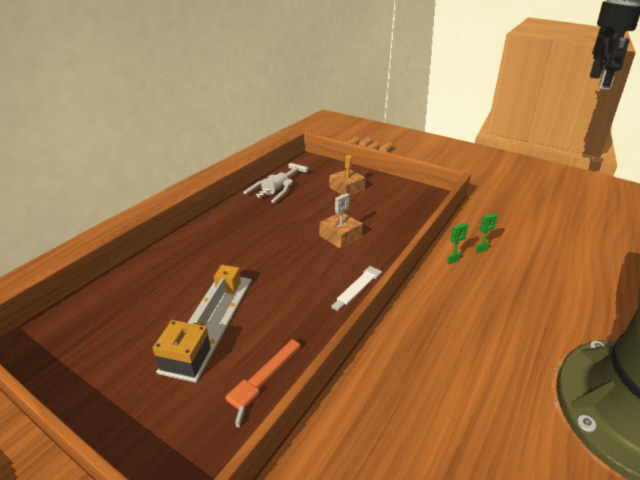

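The steel key on its cork rest is at top (375,231) / side (342,205). The pin is at top (458,190) / side (348,163). The key-shaped things at top (402,330) and (432,347) are green, so they are decoys. The bearing is at top (265,202) and the lock at (197,226). I'll enlarge these to confirm.

```bash
cat > h.py <<'E'
import numpy as np, cv2
from scipy.spatial.transform import Rotation as R
from plant import *
def ray(n,px):
    c=get_calibration(n);px=np.asarray(px,float)
    d=(px-c["K"][:2,2])/np.diag(c["K"])[:2]
    s=d.copy()
    for _ in range(20): s=d/(1+c["k1"]*(s@s))
    v=R.from_euler("xyz",c["orientation"]).apply([s[0],-s[1],-1])
    return c["origin"],v/np.linalg.norm(v)
def plane(n,px,z):
    o,v=ray(n,px);return o+v*(z-o[2])/v[2]
def tri(a,b):
    (o1,v1),(o2,v2)=ray("top",a),ray("side",b)
    A=np.stack([v1,-v2],1);t=np.linalg.lstsq(A,o2-o1,rcond=None)[0]
    p,q=o1+t[0]*v1,o2+t[1]*v2
    return (p+q)/2,np.linalg.norm(p-q)
def proj(n,p):
    c=get_calibration(n);q=R.from_euler("xyz",c["orientation"]).inv().apply(np.asarray(p)-c["origin"])
    s=np.array([q[0],-q[1]])/-q[2];s=s*(1+c["k1"]*(s@s))
    return s*np.diag(c["K"])[:2]+c["K"][:2,2]
def crop(im,x,y,w,h,f):
    return cv2.resize(im[y:y+h,x:x+w,::-1],None,fx=f,fy=f,interpolation=cv2.INTER_CUBIC)
E
python3 - <<'E'
import cv2,numpy as np
t=cv2.imread("pics/top0.png");s=cv2.imread("pics/side0.png")
f=lambda im,x,y,w,h:cv2.resize(im[y:y+h,x:x+w],(w*400//w,h*400//w),interpolation=cv2.INTER_CUBIC)
a=f(t,175,180,120,80);b=f(t,350,170,130,87)
c=f(s,310,140,80,120);d=f(s,145,250,120,140)
cv2.imwrite("pics/c1.png",np.hstack([a,b[:a.shape[0]]]))
cv2.imwrite("pics/c2.png",np.hstack([c[:460],d[:460]]))
E
```

```text
(no output)
```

View pics/c1.png

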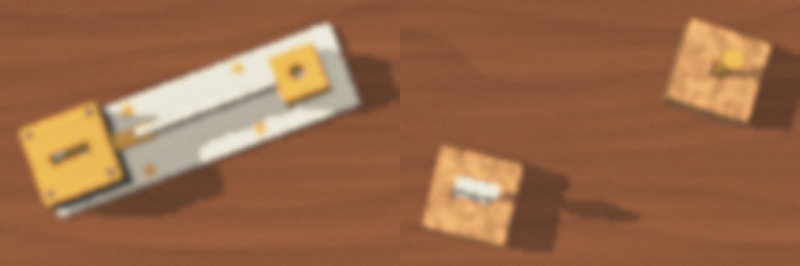

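View pics/c2.png

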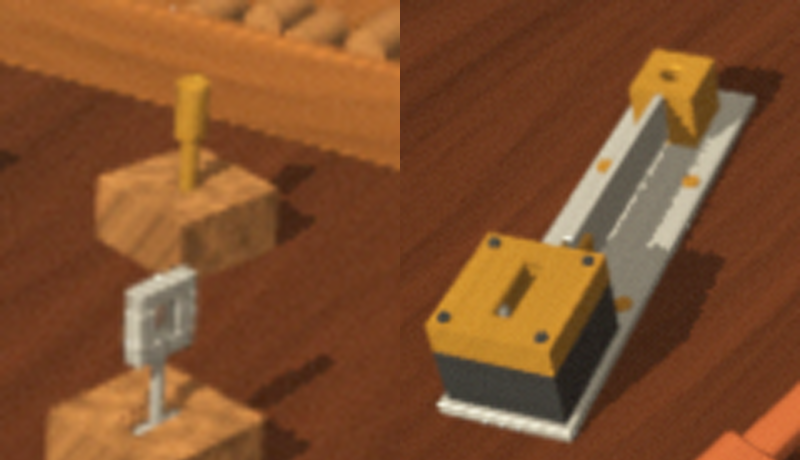

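The crops confirm the steel key (white-grey loop), the brass pin, the bearing bore and the lock slot. Next I'll measure with masks in both views.

```bash
cat > m.py <<'E'
from h import *
T=cv2.imread("pics/top0.png");S=cv2.imread("pics/side0.png")
def hsv(im):return cv2.cvtColor(im,cv2.COLOR_BGR2HSV)
def blob(im,box,lo,hi,k=0):
    x,y,w,h=box;f=4
    sub=cv2.resize(im[y:y+h,x:x+w],None,fx=f,fy=f,interpolation=cv2.INTER_CUBIC)
    m=cv2.inRange(hsv(sub),np.array(lo),np.array(hi))
    if k:m=cv2.morphologyEx(m,cv2.MORPH_OPEN,np.ones((k,k)))
    cs,_=cv2.findContours(m,cv2.RETR_EXTERNAL,cv2.CHAIN_APPROX_NONE)
    c=max(cs,key=cv2.contourArea)
    return (c[:,0,:]+.5)/f-.5+[x,y], m, sub
E
python3 - <<'E'
from m import *
out=[]
for n,im,box,lo,hi,k in [("T",T,(178,205,36,45),(18,150,120),(28,255,255),13),("T",T,(250,188,30,28),(18,150,120),(28,255,255),9),
  ("S",S,(150,310,65,70),(18,150,150),(28,255,255),13),("S",S,(210,258,40,45),(18,150,150),(28,255,255),9),
  ("T",T,(355,215,40,38),(0,0,170),(30,60,255),0),("T",T,(440,178,35,30),(20,160,90),(35,255,255),0),
  ("S",S,(325,190,35,40),(0,0,90),(180,70,255),0),("S",S,(338,150,20,32),(20,150,60),(35,255,255),0)]:
    c,m,sub=blob(im,box,lo,hi,k)
    r=cv2.minAreaRect(c.astype(np.float32));print(n,box,np.round(r[0],1),np.round(r[1],1),round(r[2],1),"bb",c.min(0),c.max(0))
    v=sub.copy();v[m>0]=(255,0,255)
    out.append(cv2.resize(np.hstack([sub,v]),(396,230),interpolation=cv2.INTER_AREA))
cv2.imwrite("pics/m1.png",np.vstack([np.hstack(out[:2]),np.hstack(out[2:4])]))
cv2.imwrite("pics/m2.png",np.vstack([np.hstack(out[4:6]),np.hstack(out[6:])]))
E
```

```text
T (178, 205, 36, 45) [197.2 225.7] [24.6 26.5] 71.1 bb [182.875 213.125] [209.625 238.875]
T (250, 188, 30, 28) [264.5 202. ] [13.3 12.9] 68.7 bb [257.375 194.625] [271.875 209.125]
S (150, 310, 65, 70) [177.5 339.8] [44.7 39.2] 12.4 bb [153.125 321.125] [201.875 361.625]
S (210, 258, 40, 45) [225.1 275.3] [20.6 20.9] 14.7 bb [214.375 265.375] [237.125 287.375]
T (355, 215, 40, 38) [374.5 231.5] [14.1  6.3] 13.1 bb [367.625 227.625] [381.375 235.125]
T (440, 178, 35, 30) [457.2 189. ] [4.4 3. ] 21.8 bb [455.125 187.125] [459.375 190.875]
S (325, 190, 35, 40) [341.3 209.5] [13.5 33.2] 2.6 bb [334.625 193.125] [348.375 225.875]
S (338, 150, 20, 32) [348.9 155.4] [0. 0.] 0.0 bb [348.875 155.375] [348.875 155.375]
```

View pics/m1.png

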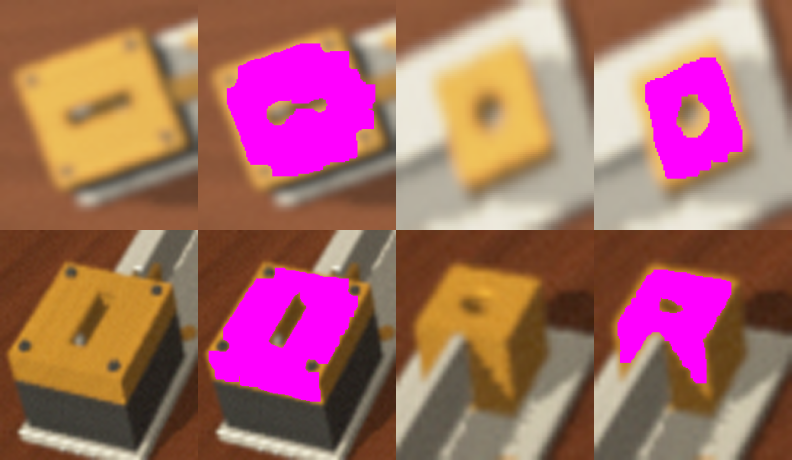

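View pics/m2.png

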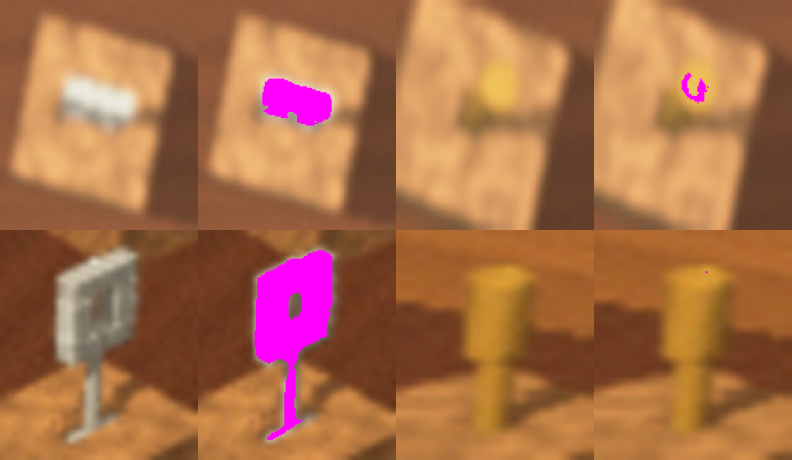

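The masks clip some edges, so I'll take the top-face corners from gridded enlargements.

```bash
cat > g.py <<'E'
import cv2
def grid(im,x,y,w,h,f,step=5):
    s=cv2.resize(im[y:y+h,x:x+w],None,fx=f,fy=f,interpolation=cv2.INTER_CUBIC)
    for i in range(0,w,step):
        X=int((i+.5)*f);cv2.line(s,(X,0),(X,s.shape[0]),(255,255,0),1);cv2.putText(s,str(x+i),(X+1,9),0,.33,(255,255,255),1)
    for j in range(0,h,step):
        Y=int((j+.5)*f);cv2.line(s,(0,Y),(s.shape[1],Y),(255,255,0),1);cv2.putText(s,str(y+j),(0,Y-1),0,.33,(255,255,255),1)
    return s
E
python3 - <<'E'
from g import *
import numpy as np
T=cv2.imread("pics/top0.png");S=cv2.imread("pics/side0.png")
pad=lambda a:cv2.copyMakeBorder(a,0,600-a.shape[0],0,0,0)
a=grid(T,180,210,32,36,12);b=grid(T,254,190,22,24,18)
cv2.imwrite("pics/g1.png",np.hstack([pad(a),pad(b)]))
a=grid(S,150,316,56,60,7);b=grid(S,210,260,32,40,12)
cv2.imwrite("pics/g2.png",np.hstack([pad(a),pad(b)]))
a=grid(T,364,222,20,24,19);b=grid(T,448,180,20,20,19)
cv2.imwrite("pics/g3.png",np.hstack([pad(a),pad(b)]))
a=grid(S,328,188,28,44,13);b=grid(S,338,150,20,40,15)
cv2.imwrite("pics/g4.png",np.hstack([pad(a),pad(b)]))
E
```

```text
(no output)
```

View pics/g1.png

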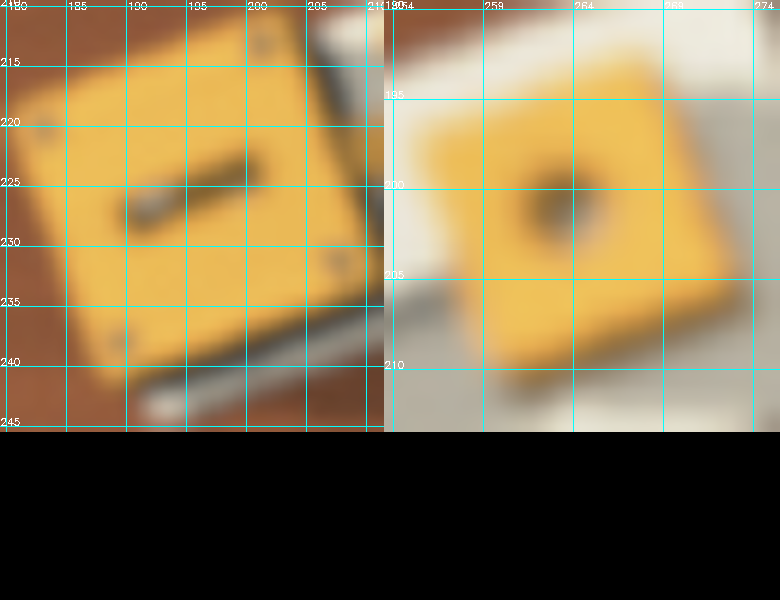

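View pics/g2.png

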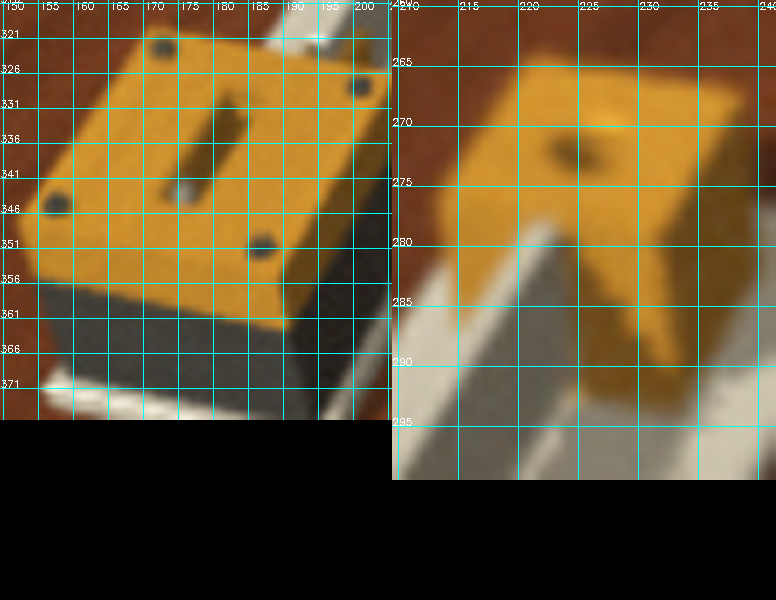

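View pics/g3.png

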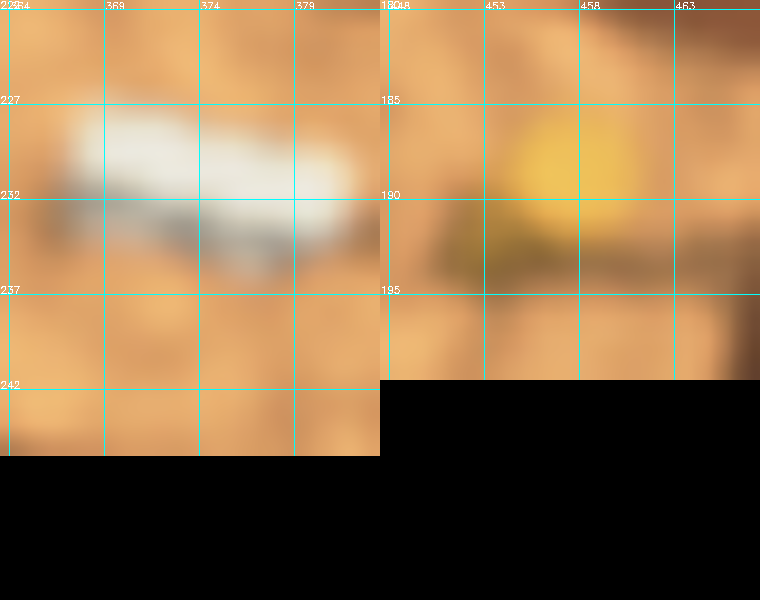

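View pics/g4.png

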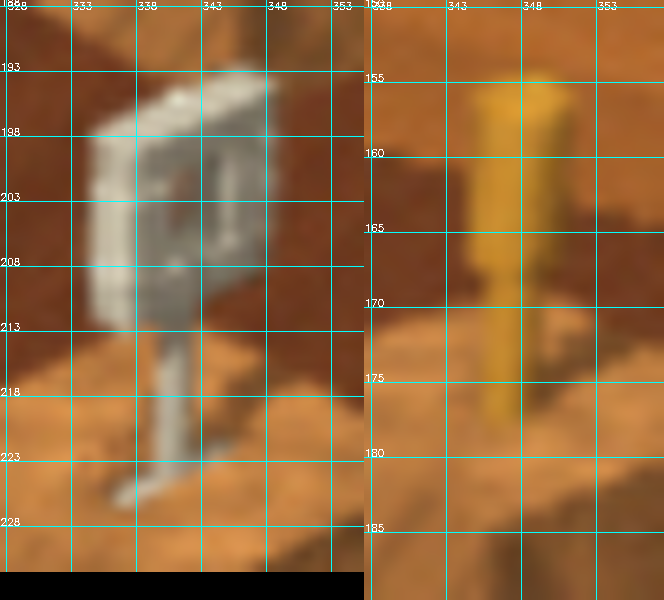

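Run:
```python
from h import *
np.set_printoptions(precision=4,suppress=True)
P={}
for nm,a,b,z in [("lock",(195.4,225.5),(179.2,336.5),.056),("bear",(263.4,201),(225.2,272.1),.044),("key",(374.6,230.3),(341.7,196),.094),("pin",(458,188.6),(347.9,156),.086)]:
    t=tri(a,b);print(nm,t[0],round(t[1],4),plane("top",a,z)[:2],plane("side",b,z)[:2]); P[nm]=(plane("top",a,z),plane("side",b,z))
for i in(0,1):
    d=P["lock"][i]-P["bear"][i];print(np.linalg.norm(d[:2]),np.degrees(np.arctan2(-d[0],d[1])))
a,b=plane("top",(368,228.3),.094),plane("top",(381.5,232),.094);print("key y dir",np.degrees(np.arctan2(*(b-a)[[1,0]])),np.linalg.norm(b-a))
a,b=plane("side",(347.5,193.4),.094),plane("side",(336.4,198.7),.094);print("key y side",np.degrees(np.arctan2(*(b-a)[[1,0]])),np.linalg.norm(b-a))
a,b=plane("side",(182.5,329.5),.056),plane("side",(175,344),.056);print("slot side",np.degrees(np.arctan2(*(b-a)[[1,0]])),np.linalg.norm(b-a))
# rest tops via corners
```

```text
lock [0.5365 0.2517 0.0571] 0.0013 [0.5371 0.2524] [0.5368 0.2508]
bear [0.5868 0.1115 0.0442] 0.0004 [0.587  0.1117] [0.5868 0.1113]
key [ 0.5147 -0.1165  0.0933] 0.001 [ 0.5151 -0.1163] [ 0.5136 -0.1157]
pin [ 0.597  -0.288   0.0853] 0.0003 [ 0.597  -0.2878] [ 0.5961 -0.2866]
0.14933147658459953 19.52090693233612
0.14818390021645014 19.698247689069717
key y dir -106.67704428524054 0.027912748884787134
key y side 76.1127521451116 0.028162075092949667
slot side 114.629517456459 0.02489635764031697
```

Both views agree to about 1–1.5 mm. The bearing-to-lock distance comes out at 149 mm against a nominal 150, and the divider yaw is about 19.6°. Next I'll plan the IK.

```bash
cat >> h.py <<'E'
def ori(deg):
    a=np.radians(deg);x=np.array([0,0,-1.]);z=np.array([np.cos(a),np.sin(a),0]);y=np.cross(z,x)
    return R.from_matrix(np.stack([x,y,z],1)).as_euler("xyz")
PIN=np.array([.5967,-.2874,.073]);KEY=np.array([.5145,-.1162,.079]);BEAR=np.array([.5868,.1114,.044]);LOCK=np.array([.5367,.2516,.056])
YAW=19.6
def show(tag=""):
    s=sense();print(tag,"t%.2f"%s["t"],"tcp",np.round(s["ee_pos"],4),"F",np.round(s["wrist_force"],1),"w%.4f"%s["width"],"j7 %.2f"%s["joint_positions"][6]);return s
E
python3 - <<'E' 2>&1 | grep -v Gimbal
from h import *
s=sense();print("jaw now",R.from_euler("xyz",s["eef_rot"]).as_matrix()[:,2])
for nm,p,degs in [("pin",PIN-[0,0,.019],[19.6,-160.4,-70,110,0,180,90,-90]),("bear",BEAR+[0,0,.008],[19.6,-160.4,-70,110,0,180]),("key",KEY-[0,0,.019],[-14.5,165.5]),("lock",LOCK+[0,0,.008],[19.6,-25,-75,199.6,155,105])]:
    for d in degs:
        q=solve_ik(p,ori(d));print(nm,d,None if q is None else np.round(q,2))
E
```

```text
jaw now [ 0.27234738 -0.96219739 -0.00175969]
pin 19.6 [ 0.89  0.57 -0.64  1.59  0.36  1.11  0.5 ]
pin -160.4 [ 0.56  0.49 -0.2   1.6   0.11  1.07 -2.46]
pin -70 [ 0.73  0.51 -0.42  1.59  0.23  1.08 -0.97]
pin 110 [ 1.21  0.83 -1.18  1.58  0.79  1.29  1.82]
pin 0 [ 0.85  0.55 -0.59  1.59  0.33  1.1   0.18]
pin 180 [-0.34  0.73  1.06  1.63 -0.68  1.19 -2.26]
pin 90 [ 0.89  0.57 -0.64  1.59  0.37  1.11  1.73]
pin -90 [ 0.69  0.51 -0.37  1.59  0.2   1.08 -1.3 ]
bear 19.6 [ 0.57  0.59 -1.03  1.75  0.56  1.12 -0.29]
bear -160.4 [-1.06  0.58  1.07  1.81 -0.57  1.1  -2.59]
bear -70 [ 0.54  0.56 -0.97  1.75  0.51  1.11 -1.83]
bear 110 [ 0.66  0.69 -1.18  1.75  0.69  1.19  1.2 ]
bear 0 [ 0.57  0.59 -1.03  1.75  0.56  1.13 -0.64]
bear 180 [ 0.66  0.69 -1.18  1.75  0.69  1.19  2.42]
key -14.5 [ 0.76  0.28 -0.66  1.92  0.2   1.   -0.24]
key 165.5 [ 1.16  0.48 -1.17  1.91  0.5   1.08  2.67]
lock 19.6 [ 0.33  0.56 -1.03  1.75  0.52  1.13 -0.52]
lock -25 [ 0.43  0.67 -1.2   1.75  0.67  1.2  -1.4 ]
lock -75 [ 0.07  0.42 -0.66  1.76  0.29  1.06 -2.01]
lock 199.6 [ 0.42  0.65 -1.18  1.75  0.65  1.19  2.53]
lock 155 [ 0.42  0.65 -1.18  1.75  0.65  1.19  1.75]
lock 105 [ 0.42  0.65 -1.18  1.75  0.65  1.19  0.88]
```

```bash
python3 - <<'E'
from h import *
p=PIN-[0,0,.019];o=ori(YAW)
reach(p+[0,0,.075],o);show("above")
im=get_image("side");cv2.imwrite("pics/s1.png",im[:,:,::-1])
print(movel(p,speed=.12,f_stop=8));show("down")
grab(40);show("grab")
movel(p+[0,0,.05],speed=.12);show("lift")
im=get_image("side");cv2.imwrite("pics/s2.png",im[:,:,::-1])
im=get_image("top");cv2.imwrite("pics/t2.png",im[:,:,::-1])
E
python3 - <<'E'
import cv2,numpy as np
a=cv2.imread("pics/s2.png")[70:220,270:420];b=cv2.imread("pics/t2.png")[130:250,395:515]
cv2.imwrite("pics/v2.png",np.hstack([cv2.resize(a,(400,400)),cv2.resize(b,(400,400))]))
E
```

```text
above t2.08 tcp [ 0.5958 -0.2897  0.1291] F [0.6 0.9 0.4] w0.0856 j7 0.55
False
down t2.90 tcp [ 0.5973 -0.2875  0.0547] F [0.6 0.6 0.2] w0.0852 j7 0.52
grab t3.56 tcp [ 0.5968 -0.2875  0.0542] F [-0.7 -0.1  1.4] w0.0126 j7 0.52
lift t4.12 tcp [ 0.5964 -0.2873  0.1038] F [-1.  -0.7 -1.2] w0.0127 j7 0.54<sys>:0: UserWarning: Gimbal lock detected. Setting third angle to zero since it is not possible to uniquely determine all angles.
```

View pics/v2.png

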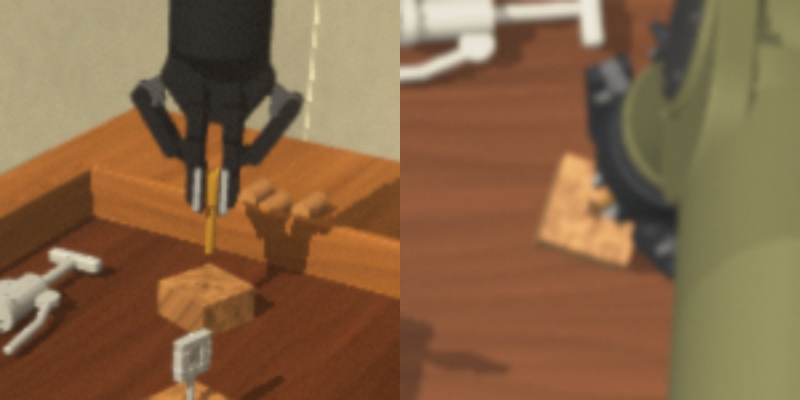

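The pin is held and clear of its rest. I'll move over the bearing and check the alignment from the side.

```bash
python3 - 2>/dev/null <<'E'
from h import *
from g import grid
o=ori(YAW)
reach(np.r_[BEAR[:2],.13],o);show()
movel(np.r_[BEAR[:2],.091],o,speed=.1);dwell(.2);show()
im=get_image("side")[:,:,::-1].copy();cv2.imwrite("pics/s3.png",im)
it=get_image("top")[:,:,::-1].copy();cv2.imwrite("pics/t3.png",it)
s=sense();f=s["ee_pos"]-[0,0,.038];print("foot px expected",proj("side",f),"mouth",proj("side",BEAR))
a=grid(im,200,225,50,66,9)
b=cv2.resize(it[150:260,210:320],(330,330))
cv2.imwrite("pics/v3.png",np.hstack([a,cv2.copyMakeBorder(b,0,a.shape[0]-330,0,0,0)]))
E
```

```text
t5.71 tcp [0.5874 0.1093 0.1297] F [-0.3 -0.5 -1.6] w0.0126 j7 -0.12
 t6.45 tcp [0.5873 0.1116 0.0917] F [ 0.4 -0.1 -0.6] w0.0126 j7 -0.15
foot px expected [224.21286048 267.14896679] mouth [225.13444049 272.12387468]
```

View pics/v3.png

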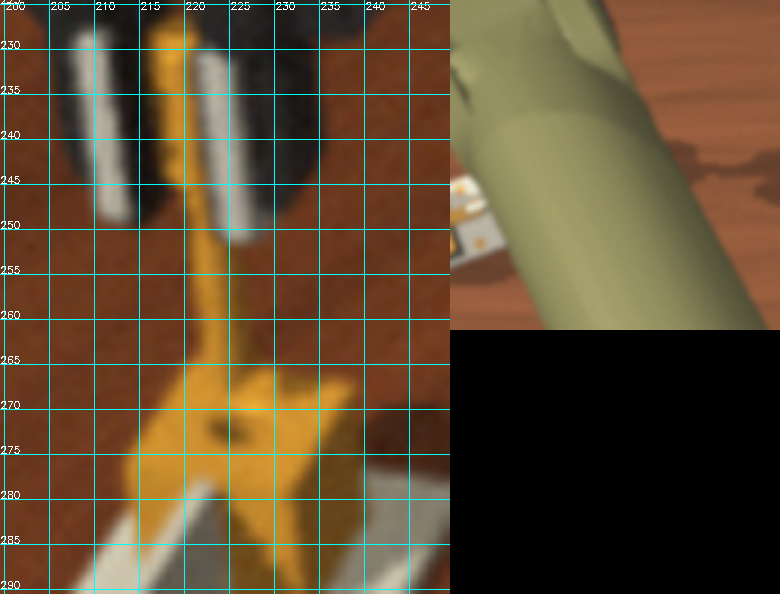

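The pin axis extrapolates to the bore at about (225,272), as predicted to within half a pixel. I'll lower it, guarded by force.

```bash
python3 - 2>/dev/null <<'E'
from h import *
o=ori(YAW)
print(movel(np.r_[BEAR[:2],.0515],o,speed=.04,f_stop=8));show()
im=get_image("side")[:,:,::-1].copy()
cv2.imwrite("pics/v4.png",cv2.resize(im[215:300,180:270],None,fx=6,fy=6,interpolation=cv2.INTER_CUBIC))
E
```

```text
True
 t7.50 tcp [0.5866 0.1114 0.0521] F [-0.5 -1.   3.8] w0.0126 j7 -0.17
```

View pics/v4.png

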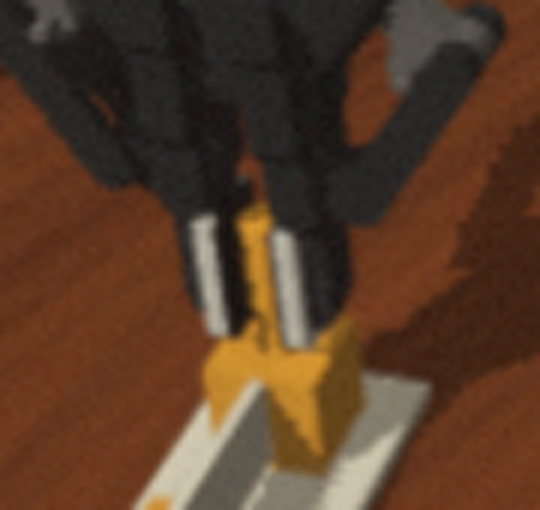

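It went straight in: the TCP stopped at z 0.0521, and the seat is expected at 0.052. I'll release, retreat to above the key, and verify.

```bash
python3 - 2>/dev/null <<'E'
from h import *
from g import grid
ungrasp();show("rel")
movel(np.r_[BEAR[:2],.14],ori(YAW),speed=.12)
k=KEY-[0,0,.019]
reach(k+[0,0,.09],ori(-14.5));dwell(.15);show("above key")
im=get_image("side")[:,:,::-1].copy();cv2.imwrite("pics/s5.png",im)
it=get_image("top")[:,:,::-1].copy();cv2.imwrite("pics/t5.png",it)
print("head top px",proj("side",np.r_[BEAR[:2],.084]),proj("top",np.r_[BEAR[:2],.084]),"head base",proj("side",np.r_[BEAR[:2],.058]))
a=grid(im,200,235,44,60,9);b=grid(it,250,180,28,36,13)
cv2.imwrite("pics/v5.png",np.hstack([a,cv2.copyMakeBorder(b,0,a.shape[0]-b.shape[0],0,0,0)]))
cv2.imwrite("pics/v5b.png",cv2.resize(im[60:260,220:440],None,fx=3,fy=3))
E
```

```text
rel t8.25 tcp [0.5857 0.1111 0.0509] F [0.8 0.2 0.2] w0.0854 j7 -0.17
above key t10.24 tcp [ 0.5152 -0.1139  0.1499] F [ 0.3 -0.1  0.1] w0.0851 j7 -0.18
head top px [222.26387281 251.07461641] [261.10257182 198.10076029] head base [224.14736134 264.91770748]
```

View pics/v5.png

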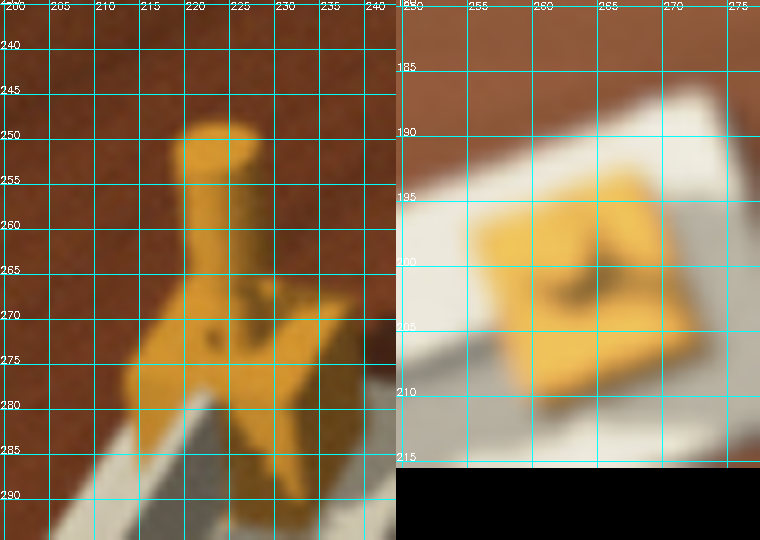

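View pics/v5b.png

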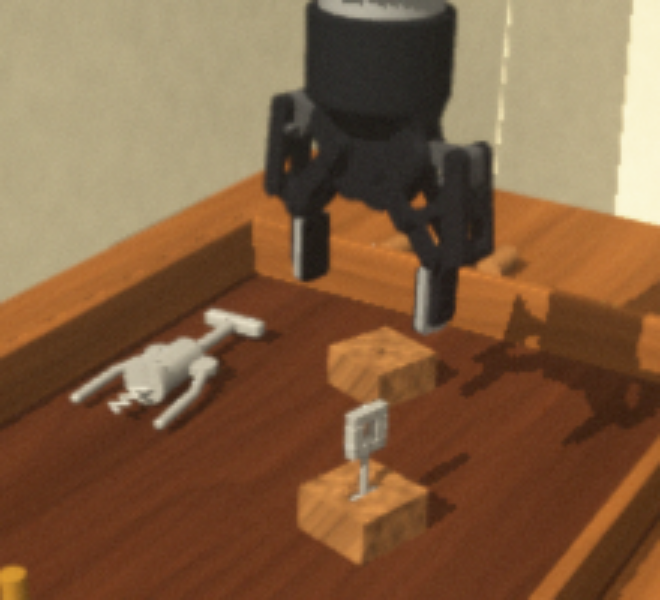

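The pin head's top ellipse is at (223.5,251), against (222.3,251.1) predicted for fully home and upright. The key stands untouched. Now I'll grip the key.

```bash
python3 - 2>/dev/null <<'E'
from h import *
from g import grid
k=KEY-[0,0,.019];o=ori(-15)
print(movel(k,o,speed=.12,f_stop=8));show("down")
grab(80);show("grab")
movel(k+[0,0,.06],o,speed=.1);show("lift")
im=get_image("side")[:,:,::-1].copy()
cv2.imwrite("pics/v6.png",cv2.resize(im[80:260,260:440],None,fx=3,fy=3))
reach(np.r_[LOCK[:2],.118],ori(YAW));
movel(np.r_[LOCK[:2],.110],ori(YAW),speed=.1);dwell(.2);s=show("over lock")
im=get_image("side")[:,:,::-1].copy();cv2.imwrite("pics/s7.png",im)
f=s["ee_pos"]-[0,0,.044];u=R.from_euler("z",YAW,degrees=True).apply([0,.012,0])
print("foot exp",proj("side",f),"ends",proj("side",f+u),proj("side",f-u),"slot",proj("side",LOCK))
cv2.imwrite("pics/v7.png",grid(im,145,255,70,100,6)) 
E
```

```text
False
down t11.24 tcp [ 0.5152 -0.1162  0.0606] F [ 0.3 -0.2  0.2] w0.0854 j7 -0.27
grab t11.93 tcp [ 0.5152 -0.1164  0.0603] F [ 1.7 -0.1  0.3] w0.0070 j7 -0.27
lift t12.68 tcp [ 0.5138 -0.1161  0.1193] F [ 0.1  0.6 -0.3] w0.0067 j7 -0.22
over lock t14.56 tcp [0.5369 0.2514 0.1101] F [ 0.8  1.1 -0.1] w0.0069 j7 -0.47
foot exp [177.42757174 331.12125082] ends [172.89422853 338.07987315] [181.82211295 324.38322568] slot [178.79876704 336.92078508]
```

View pics/v6.png

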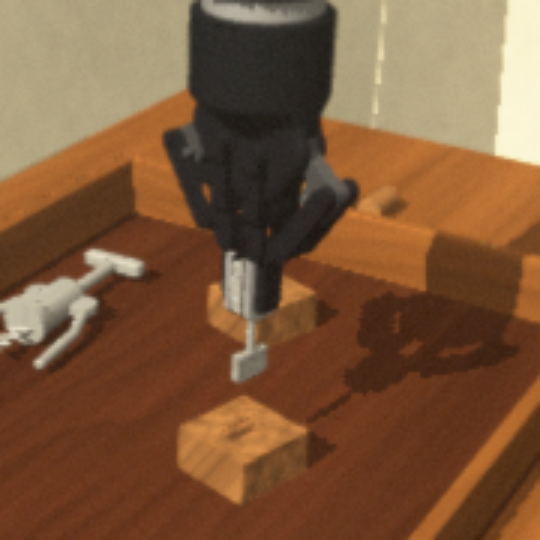

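View pics/v7.png

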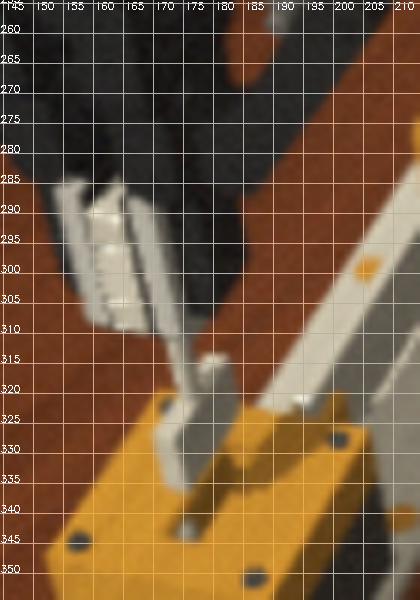

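The bit is over the slot and aligned as predicted. I'll go down gently to feel whether it enters.

```bash
python3 - 2>/dev/null <<'E'
from h import *
from g import grid
print(movel(np.r_[LOCK[:2],.0975],ori(YAW),speed=.03,f_stop=6));show()
im=get_image("side")[:,:,::-1].copy()
cv2.imwrite("pics/v8.png",grid(im,145,285,64,70,8)) 
E
```

```text
False
 t15.18 tcp [0.5366 0.2516 0.0973] F [ 0.7  0.1 -0.4] w0.0069 j7 -0.48
```

View pics/v8.png

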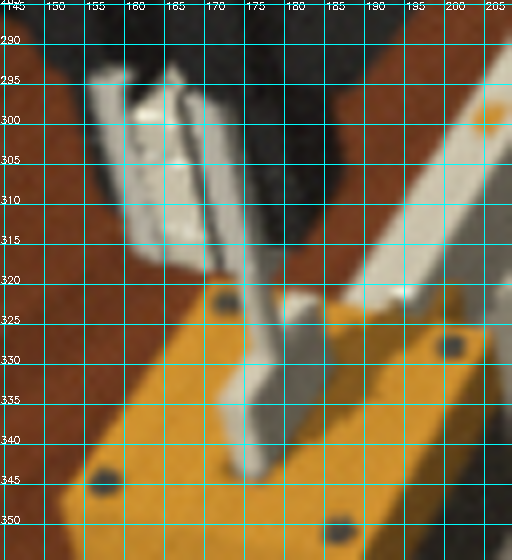

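The foot is about 2.5 mm into the slot with no force. I'll push past the spring pins in steps, rocking the yaw when it sticks.

```bash
python3 - 2>/dev/null <<'E'
from h import *
z=.0973;k=0
while z>.066 and k<14:
    d=[0,3,-3][k%3] if k else 0
    tgt=max(.064,z-.008)
    hit=movel(np.r_[LOCK[:2],tgt],ori(YAW+d),speed=.03,f_stop=15)
    s=show(f"{d} {hit}"); z=s["ee_pos"][2] if hit else tgt; k+=1
    if s["t"]>28: break
E
```

```text
0 False t15.65 tcp [0.5369 0.2516 0.0889] F [ 1.9  0.5 -2.7] w0.0073 j7 -0.48
3 False t16.07 tcp [0.5368 0.2515 0.0809] F [ 1.2  0.8 -3. ] w0.0068 j7 -0.44
-3 False t16.48 tcp [0.5367 0.2514 0.0728] F [ 3.6  1.2 -6.2] w0.0069 j7 -0.54
0 False t16.90 tcp [0.5362 0.2515 0.0652] F [-0.5 -0.2 -0.4] w0.0068 j7 -0.50
```

```bash
python3 - 2>/dev/null <<'E'
from h import *
from g import grid
show()
im=get_image("side")[:,:,::-1].copy();cv2.imwrite("pics/s9.png",im)
cv2.imwrite("pics/v9.png",grid(im,145,285,70,85,7))
P=lambda z:proj("side",np.r_[LOCK[:2],z]);print("bow top home",P(.098),"bow bottom",P(.068),"mouth",P(.056))
E
```

```text
t16.90 tcp [0.5362 0.2515 0.0652] F [-0.5 -0.2 -0.4] w0.0068 j7 -0.50
bow top home [172.86121572 312.66787815] bow bottom [177.1476691  330.21441928] mouth [178.79876704 336.92078508]
```

View pics/v9.png

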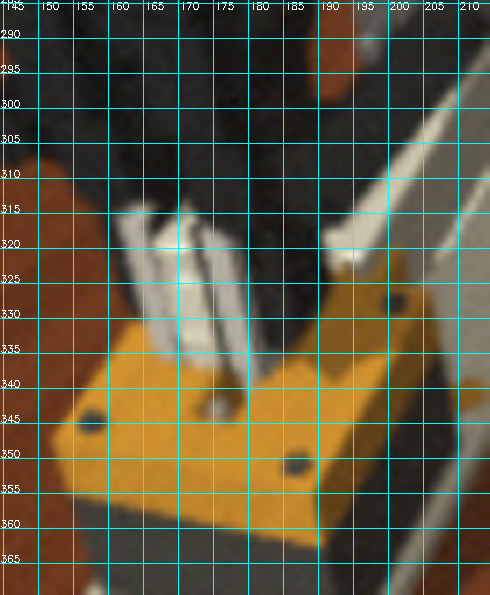

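The bow sits the same in the pads as before, so there is no visible slip. I'll press to feel the seat.

```bash
python3 - 2>/dev/null <<'E'
from h import *
print(movel(np.r_[LOCK[:2],.060],ori(YAW),speed=.02,f_stop=12));show()
dwell(.3);show()
E
```

```text
True
 t17.18 tcp [0.5369 0.2519 0.0642] F [-0.9 -1.1  5.8] w0.0068 j7 -0.50
 t17.48 tcp [0.5369 0.2519 0.0642] F [-0.  -0.2  6.4] w0.0069 j7 -0.50
```

Seated at TCP z 0.0642, expected 0.064. Now I'll turn clockwise in steps, watching the moment.

```bash
python3 - 2>/dev/null <<'E'
from h import *
for d in [10,25,40,55,70,80,88,92]:
    q=solve_ik(np.r_[LOCK[:2],.0635],ori(YAW-d))
    movel(np.r_[LOCK[:2],.0635],ori(YAW-d),speed=.1)
    s=show(d);print("  tq",np.round(s["torque"],3), "jaw",np.degrees(np.arctan2(*R.from_euler("xyz",s["eef_rot"]).as_matrix()[[1,0],2])).round(1),"dq",np.abs(s["dq"]).max().round(2))
    if np.abs(s["wrist_force"]).max()>25:break
E
```

```text
10 t17.81 tcp [0.5372 0.2521 0.0642] F [ 0.3 -0.4  4.9] w0.0070 j7 -0.66
  tq [ 0.08  -0.015  0.027] jaw 9.8 dq 0.01
25 t18.22 tcp [0.5375 0.2521 0.0642] F [0.8 0.6 5.1] w0.0068 j7 -0.89
  tq [ 0.186 -0.358 -0.004] jaw -5.1 dq 0.01
40 t18.62 tcp [0.5378 0.252  0.0642] F [2.6 0.9 5.7] w0.0068 j7 -1.13
  tq [ 0.199 -0.734  0.052] jaw -20.1 dq 0.01
55 t19.03 tcp [0.5381 0.2519 0.0642] F [3.8 1.5 4.8] w0.0065 j7 -1.37
  tq [ 0.22  -1.054  0.068] jaw -35.0 dq 0.01
70 t19.44 tcp [0.5383 0.2517 0.0642] F [4.9 1.3 5.4] w0.0069 j7 -1.61
  tq [ 0.154 -1.3    0.05 ] jaw -50.0 dq 0.01
80 t19.77 tcp [0.5385 0.2515 0.0642] F [5.7 0.  6.1] w0.0068 j7 -1.77
  tq [ 0.086 -1.415  0.096] jaw -60.0 dq 0.01
88 t20.06 tcp [0.5386 0.2514 0.0642] F [6.3 1.  5.5] w0.0070 j7 -1.90
  tq [ 0.011 -1.402  0.084] jaw -68.0 dq 0.01
92 t20.31 tcp [0.5386 0.2513 0.0642] F [ 6.3 -0.3  5.7] w0.0070 j7 -1.96
  tq [ 0.014 -1.45   0.073] jaw -72.0 dq 0.01
```

```bash
python3 - 2>/dev/null <<'E'
from h import *
from g import grid
for d in [95,97,99]:
    movel(np.array([.5382,.2515,.0635]),ori(YAW-d),speed=.1);dwell(.15)
    s=show(d);print("  tq",np.round(s["torque"],3), "jaw",np.degrees(np.arctan2(*R.from_euler("xyz",s["eef_rot"]).as_matrix()[[1,0],2])).round(1))
im=get_image("side")[:,:,::-1].copy();cv2.imwrite("pics/s10.png",im)
it=get_image("top")[:,:,::-1].copy();cv2.imwrite("pics/t10.png",it)
cv2.imwrite("pics/v10.png",np.hstack([cv2.resize(im[280:370,140:240],None,fx=5,fy=5,interpolation=cv2.INTER_CUBIC),cv2.resize(it[180:270,180:235],None,fx=5,fy=5)]))
E
```

```text
95 t20.71 tcp [0.539  0.2512 0.0642] F [ 2.9 -0.6  7.9] w0.0065 j7 -2.01
  tq [-0.146 -0.705  0.099] jaw -75.0
97 t21.11 tcp [0.539  0.2512 0.0642] F [ 2.5 -0.9  7.9] w0.0068 j7 -2.04
  tq [-0.124 -0.701  0.034] jaw -77.0
99 t21.51 tcp [0.539  0.2511 0.0642] F [ 2.  -0.5  7.9] w0.0067 j7 -2.07
  tq [-0.158 -0.704  0.058] jaw -79.0
```

View pics/v10.png

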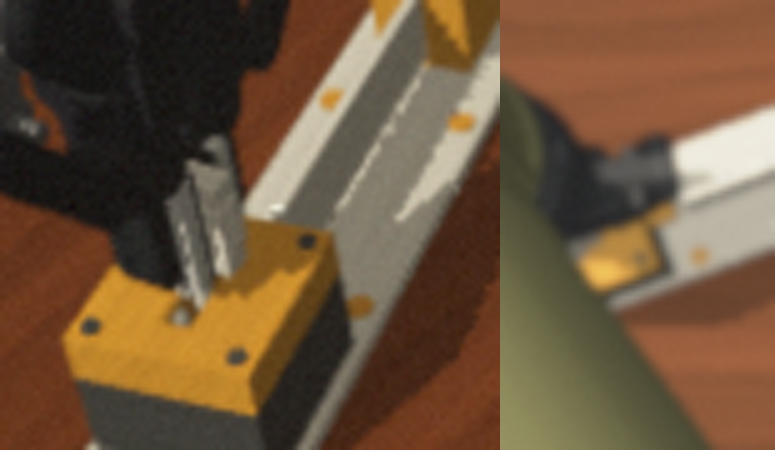

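Run:
```python
import cv2,numpy as np
from g import grid
a=cv2.imread("pics/s10.png");b=cv2.imread("pics/s0.png") if 0 else cv2.imread("pics/side0.png")
cv2.imwrite("pics/v11.png",np.hstack([grid(a,165,295,40,60,9),grid(b,165,295,40,60,9)]))
```

```text
(no output)
```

View pics/v11.png

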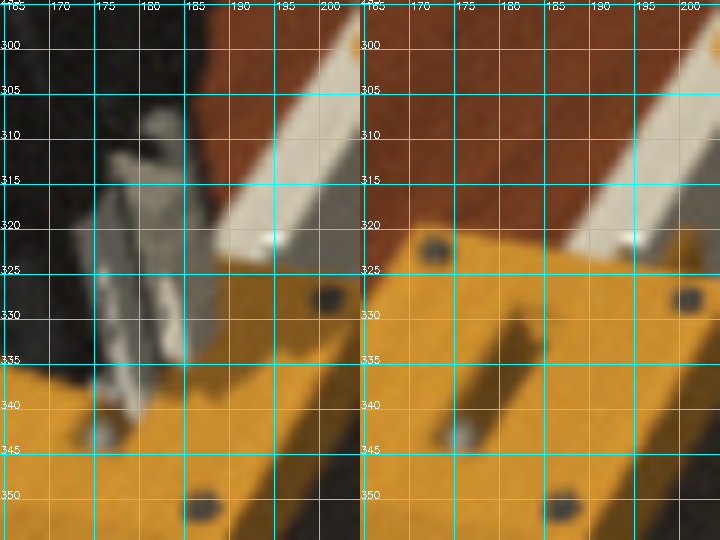

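```bash
python3 - 2>/dev/null <<'E'
from h import *
def tq():
    L=[]
    for _ in range(12):
        dwell(.02);s=sense();L.append([s["torque"][2],s["effort"][6],np.degrees(np.arctan2(*R.from_euler("xyz",s["eef_rot"]).as_matrix()[[1,0],2]))])
    print(np.round(np.mean(L,0),3),"t",s["t"],"w",s["width"])
tq()
for d in (101,103):
    movel(np.array([.5384,.2515,.0635]),ori(YAW-d),speed=.1);tq()
show()
E
```

```text
[  0.09   -0.09  -78.962] t 21.8083 w 0.0065425841520275405
[  0.143  -0.142 -80.951] t 22.2583 w 0.006725638217832973
[  0.419  -0.428 -82.895] t 22.7083 w 0.006825245337833278
 t22.71 tcp [0.5391 0.2511 0.0642] F [ 3.4 -0.6  8.3] w0.0068 j7 -2.14
```

The moment rises from 0.09 N m (spring alone) to 0.14 and then 0.42 between 99° and 103°, so the plug is on its stop. I'll ease back to just touching it, do the final checks, and hand in.

```bash
python3 - 2>/dev/null <<'E'
from h import *
from g import grid
movel(np.array([.5386,.2514,.0635]),ori(YAW-100.7),speed=.1);dwell(.5)
L=[sense()["effort"][6]]
for _ in range(10): dwell(.02);L.append(sense()["effort"][6])
print(np.mean(L));show()
im=get_image("side")[:,:,::-1].copy();it=get_image("top")[:,:,::-1].copy()
cv2.imwrite("pics/v12.png",np.hstack([im[100:400,130:430],it[90:390,180:480]]))
cv2.imwrite("pics/v13.png",grid(im,165,235,80,110,5))
E
```

```text
-0.10649548018012535
 t23.62 tcp [0.5391 0.2511 0.0641] F [ 2.8 -0.8  8.8] w0.0070 j7 -2.10
```

View pics/v12.png

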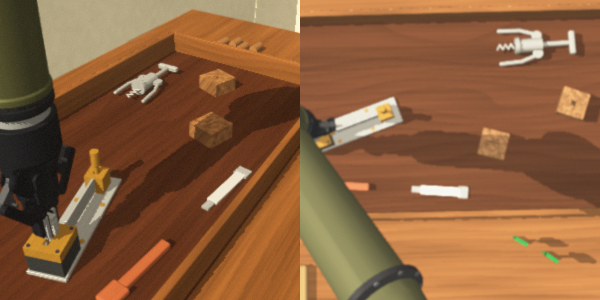

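View pics/v13.png

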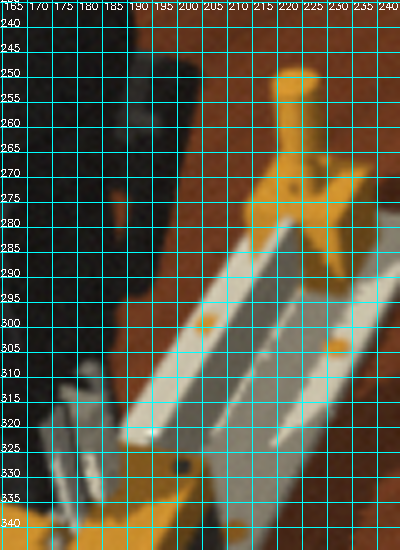

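The pin is still upright, with its head top at (223,251) as before. The key is gripped and turned, the three tools haven't moved, and both rests are empty. Handing in.

Run:
```python
from plant import *
close_job()
```

```text
the job is handed in; nothing more can be done
```

The pin is home in the pivot bearing. The key is home in the lock, turned clockwise to the plug's stop, and the arm is still gripping and holding it there. I handed the job in at about 23.6 s.

- **Pin:** It went into the bore first and stopped at TCP z 0.0521 m, against 0.052 expected for fully home. I let go of it, and in the last picture it stands upright with its head top about 1 px from the prediction.
- **Key:** It went past the spring pins with small ±3° rocking and seated at TCP z 0.0642 m, against 0.064 expected.
- **Turn:** I commanded about 103°, where the moment rose from 0.09 to 0.42 N m, which shows the plug reached its stop. I then eased back to 100.7° (counting the key's play), where it holds about 0.11 N m with the 80 N grip.
- **Tools:** All three lie where they were, as far as the last pictures show.

**Not confirmed:**
- I could not see the bolt, as the gripper hides it, so "drawn back" rests on the turn angle and the moment.
- The wrist force read below the stated 5–12 N while passing the spring pins, and at times with the opposite sign. I judged full insertion by the depth and the firm seat contact instead.

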